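# Close up and set the turntable bearing

## Task

Close up the bearing of the painting turntable: turn the red knob clockwise to its end stop, and only after it the blue knob. Then turn the brass thumbscrew clockwise until it seats, back it off a quarter turn so that the wheel will run freely, and finish holding it there, the thumbscrew still gripped between the fingers and kept still. Leave both knobs tight and everything else on the worktop where it stands.

Things in the scene. Friction and masses are not known exactly. Their poses are not given: they have to be found in the camera images.
- housing: green bearing housing of the painting turntable, fixed to the worktop: a flat cap bar 310 long (along its y axis) x 90 mm wide, its top 70 mm above the worktop, with a knob at each end 110 mm from the middle and the brass thumbscrew on a boss in the middle; which knob is at which end changes. Origin at the worktop under its middle, z up
- red_knob (a joint): red T-knob of a captive bolt. It only turns about a vertical axis and does not rise or sink. Value in rad, growing clockwise seen from above; hard end stop (fully tight) at 6.283; starts 0.7 to 1.4 short of it. Light even friction (0.05 N m); stays where left. At the stop the white dot on the knob stands at the white mark on the dial plate under it
- red_grip (a point): centre of the red knob's bar, on the turning axis half-way up, the place to grip; x axis along the length towards the white dot, z up. Flat upright plastic bar 46 long x 12 thick x 28 mm high on a thin stem, 100 mm above the worktop here, 26 mm above a black dial plate 68 mm across
- blue_knob (a joint): blue T-knob of a captive bolt. It only turns about a vertical axis and does not rise or sink. Value in rad, growing clockwise seen from above; hard end stop (fully tight) at 6.283; starts 0.7 to 1.4 short of it. Light even friction (0.05 N m); stays where left. At the stop the white dot on the knob stands at the white mark on the dial plate under it
- blue_grip (a point): centre of the blue knob's bar, on the turning axis half-way up, the place to grip; x axis along the length towards the white dot, z up. Flat upright plastic bar 46 long x 12 thick x 28 mm high on a thin stem, 100 mm above the worktop here, 26 mm above a black dial plate 68 mm across
- thumbscrew (a joint): brass thumbscrew that adjusts the bearing; it only turns about a vertical axis, without rising or sinking. Value in rad, growing clockwise seen from above (inwards); seats on a hard stop at 6.283; starts 0.6 to 1.2 short of it. Light even friction (0.05 N m); stays where left. Seated, the white dot on one wing stands at the white mark on the black dial plate below
- thumbscrew_grip (a point): centre of the brass wings, on the turning axis half-way up, the place to grip; x axis along the length towards the white dot, z up. Flat upright wings 58 long x 11 thick x 26 mm high, 114 mm above the worktop here, 25 mm above a black dial plate 68 mm across
- figurine: unpainted clay mariachi figurine, 147 mm tall, sombrero 66 mm across, standing; origin at the centre of its underside; loose, to be left alone
- piggy_bank: terracotta piggy bank, about 125 long, 90 wide, 106 mm tall; origin on the table under its middle; loose, to be left alone
- mug: chipped yellow enamel mug, 80 mm across, 85 mm tall, handle at its +y side; origin at the centre of its underside; loose, to be left alone
- platter: aluminium turntable platter lying flat, a disc 200 mm across, 12 mm thick; origin at the centre of its underside; loose, to be left alone
- jar_pink: pink paint jar, 50 mm across, 60 mm tall; origin at the centre of its underside; loose, to be left alone
- jar_turquoise: turquoise paint jar, 50 mm across, 60 mm tall; origin at the centre of its underside; loose, to be left alone

How it is judged:
By the outcome, as a careful person would: the job done as asked, in the order asked, and still so for the second after the job is handed in, while the arm keeps its last pose, push and grip.
It also fails if it takes over 72 s, if anything falls off the work surface, if the arm or the gripper's body presses on something with over 40 N, if the wrist force passes 120 N, or if a joint passes its speed limit or range.

## Robot

A 7-joint arm with a two-finger parallel gripper is mounted at the origin on the work surface. World frame = base frame: x ahead of the robot, y to its left, z up, the work surface at z = 0. Lengths are in m, angles in rad, forces in N, time in s.
With the tool pointing down it reaches from about 0.425 to 0.825 m from the base axis. Payload 3.6 kg.
Tool frame: the origin (TCP) lies at the very end of the fingers, on their centre line; the grasp point (between the pads) lies 19 mm behind it (bot.grasp_offset is the distance from the TCP to the grasp point, in m); z points along the fingers, y is the direction in which the jaws open and shut (so a half turn about z gives the same grasp; the last joint's range is limited). The gripper opens to 93 mm and grips with 3 to 60 N. Pads are 15 mm wide; open, the fingers measure 128 mm over their backs; the gripper's body (75 mm by 188 mm) begins 65 mm behind the grasp point.
Start: joints at [-1.359, 0.615, -0.013, 1.423, 0.008, 1.103, -0.04], TCP at [0.154, 0.632, 0.219] pointing down, gripper open.
Joint ranges: [-3.12, 3.12], [-0.3, 2.06], [-1.34, 1.32], [0.26, 2.42], [-1.36, 4.5], [0.01, 1.98], [-2.84, 2.84]. Speed limits (rad/s): [2.79, 2.79, 3.14, 3.14, 3.14, 3.14, 3.14].

## Interface

Orientations are given as a rotation vector (axis times angle).
In Python, from station import bot gives the robot as it stands. The module is installed in compiled form; this text tells all that it offers.
- The arm moves only by the shell command python3 -m creep 'ROWS'. ROWS is JSON, a list of rows, each an object with "hand": the opening, from -1 (shut) to 1 (fully open); "dp": the shift along the tool's x, y, z scaled (see below), a list of three; "yaw": the turn about the tool's z scaled (see below). In form: [{"hand": hand, "dp": [tx, ty, tz], "yaw": yaw}, ...]. A call has 1 to 10 rows; each row is the pose to reach, as a shift and turn from the pose measured when the call began, along the tool's axes at that moment; what a row does not reach only later rows make up. The controller multiplies each number of a shift by 0.1 m and each number of a turn by pi/4 rad. A row lasts 1/8 s, in which the tool goes at most 62.5 mm and 10.7 degrees, less where a joint would pass 70% of its speed; a pose out of reach is approached as far as the arm can. A call with a number of a shift or a turn outside -1 to 1 is refused whole. A call with a gripper value outside its range is refused whole. The fingers move at their own pace and stop on an object; the grip force is fixed at half the most. Time passes only in rows, so rows that repeat a pose let the fingers close. It gives the time, the measured TCP pose, the force and the opening at its end, in the units of the state.
- bot.get_obs(): the state, without advancing time (a new reading comes with each control period).
- bot.get_image(name): name is "scene" or "top" or "wrist"; returns the picture (400x640x3 uint8, red, green, blue); there is no depth.
- bot.camera_params(name): a dict with "fx", "fy", "cx", "cy" (pixels), "R" (3x3) and "t" (3): a world point X has camera coordinates R X + t. Camera axes: x right, y down, z forward; pixel columns grow to the right and rows downward; lengths in m; the calibration is good to about 2 mm. The wrist camera is an equidistant fisheye: a pixel r from the principal point sees the ray r / f radians off the axis. A picture is of the moment at which its call begins: read the wrist's pose just before it. camera_params takes no time and is no camera call; for the wrist camera it gives the pose at the moment of the call.
- bot.hand_in(): hands the job in, once; it reports no verdict.
Trained networks look in the newest picture that a camera, given by its name, has taken for a name from the list of things; names that differ only in an ending like _2 or _b are one class to them, and where a whole thing is asked for, a point or a joint stands for the part that bears it (a point fixed in the world has none). Each returns a list of dicts, best first, with "conf" (0 to 1); they miss things now and then, are a little off and sometimes report something else, mostly with a low value. They report only what shows in the picture. A call takes as long as a camera call.
- bot.regions_of(camera, query): "pixels" (400x640 bool, what is visible of it) and "pixel" ([column, row] in pixels, amid what is visible of it).
- bot.landmark_of(camera, query): "pixel" ([column, row] in pixels: a listed point, or the origin of a listed thing).
The state is a dict: "t": time; "joint_positions": joint angles; "joint_vel": joint speeds; "effort": joint torques, N m; "position": TCP position; "tool_rot": TCP orientation; "wrist_force": force on the tool from outside, world axes, zero at the start; "wrist_torque": the same for the moment, N m; "width": finger opening in m.
Only numpy, scipy, OpenCV 4.12 (cv2) and the standard library are available. Lean on these libraries where they do the work, as an engineer would, in place of code of your own. Each camera call takes 0.05 s, during which the arm holds its last target. There are 200 camera calls.

## Working session

There is one attempt and no reset: what is moved stays moved. The work goes in short steps, Python scripts to look and compute and a shell command to move; the robot and the scene stay as the last step left them, time stands still between calls to the robot, and variables do not carry over. Pictures are saved under pics/ and viewed, about 8 in all and at most 12, crops included, and the job is handed in when it is done.

```bash
mkdir -p pics; cat > h.py <<'E'
import numpy as np, cv2
from station import bot
from scipy.spatial.transform import Rotation as Ro
def save(cam,name,crop=None,s=1):
    im=bot.get_image(cam)[:,:,::-1].copy()
    if crop: a,b,c,d=crop; im=im[b:d,a:c]
    cv2.imwrite('pics/'+name,cv2.resize(im,None,fx=s,fy=s,interpolation=2))
def ray(cam,px,P=None):
    P=P or bot.camera_params(cam); R=np.array(P['R']);t=np.array(P['t'])
    x=(px[0]-P['cx'])/P['fx'];y=(px[1]-P['cy'])/P['fy']
    if cam=='wrist':
        r=np.hypot(x,y); d=np.array([x/r*np.sin(r),y/r*np.sin(r),np.cos(r)]) if r>1e-9 else np.array([0,0,1.])
    else: d=np.array([x,y,1.])
    return -R.T@t, R.T@d
def at_z(cam,px,z,P=None):
    o,d=ray(cam,px,P); return o+d*(z-o[2])/d[2]
E
python3 - <<'E'
from h import *
for c in ('scene','top','wrist'): save(c,c+'1.png')
o=bot.get_obs();print(o['t'],o['position'],o['tool_rot'],o['width'],bot.grasp_offset)
for q,z in (('red_grip',.1),('blue_grip',.1),('thumbscrew_grip',.114),('housing',0),('figurine',0),('mug',0),('piggy_bank',0),('jar_pink',0),('jar_turquoise',0),('platter',0)):
  for c in ('top','scene'):
    for r in bot.landmark_of(c,q)[:1]: print(q,c,round(r['conf'],2),np.round(r['pixel'],1),at_z(c,r['pixel'],z).round(4))
E
```

```text
0.15 [0.15358888 0.63097052 0.21777166] [-3.74078174e-01 -3.11903370e+00  3.05696552e-03] 0.09291335703346228 0.0188
red_grip top 0.65 [325.7 226.3] [ 0.5086 -0.0189  0.1   ]
red_grip scene 0.68 [307.8 174.4] [ 0.5012 -0.012   0.1   ]
blue_grip top 0.47 [255. 230.] [0.501  0.2022 0.1   ]
blue_grip scene 0.45 [371.2 152. ] [0.5042 0.1994 0.1   ]
thumbscrew_grip top 0.49 [291.6 232.1] [0.4908 0.0872 0.114 ]
thumbscrew_grip scene 0.61 [341.6 158.9] [0.4995 0.1    0.114 ]
housing top 0.58 [290.7 231. ] [0.5065 0.097  0.    ]
housing scene 0.59 [339.  176.8] [0.4902 0.0992 0.    ]
figurine top 0.66 [434.7 186.9] [ 0.6497 -0.3989  0.    ]
figurine scene 0.64 [206.6 279.2] [ 0.653  -0.3932  0.    ]
mug top 0.82 [189.2 200.7] [0.6162 0.4411 0.    ]
piggy_bank top 0.78 [189.8 270.4] [0.382  0.4309 0.    ]
piggy_bank scene 0.8 [412.9 116.5] [0.3639 0.45   0.    ]
jar_pink top 0.79 [275.1 150.6] [0.7882 0.1494 0.    ]
jar_pink scene 0.62 [390.4 249.4] [0.7837 0.133  0.    ]
jar_turquoise top 0.66 [347.7 149.8] [ 0.7869 -0.1034  0.    ]
jar_turquoise scene 0.78 [322.3 277.3] [ 0.781  -0.0867  0.    ]
platter top 0.73 [465.2 254.8] [ 0.4159 -0.4859  0.    ]
platter scene 0.64 [154.5 226.7] [ 0.4267 -0.4962  0.    ]
```

View pics/top1.png

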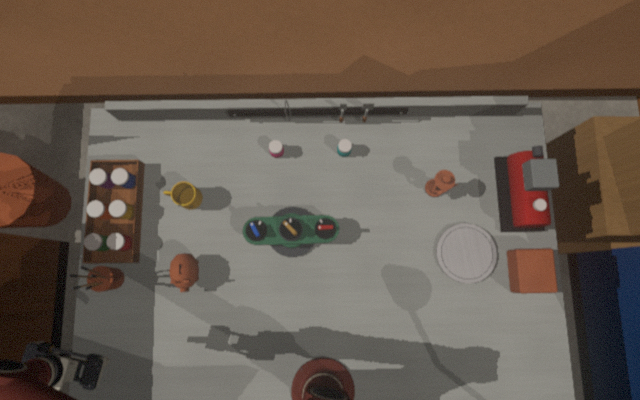

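View pics/scene1.png

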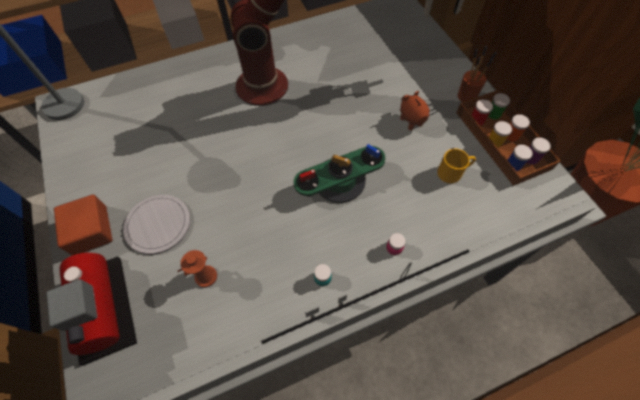

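Top view: the housing lies near (290,230), blue at (256,230), brass at (291,228) and red at (327,227). Nothing is in the way of the approach.

```bash
python3 -m creep '[{"hand":1,"dp":[-0.9,-1,0],"yaw":0},{"hand":1,"dp":[-0.9,-1,0],"yaw":0},{"hand":1,"dp":[-0.9,-1,0],"yaw":0}]'
python3 -m creep '[{"hand":1,"dp":[-0.9,-1,0],"yaw":0},{"hand":1,"dp":[-0.9,-1,0],"yaw":0},{"hand":1,"dp":[-0.9,-1,0],"yaw":0}]'
python3 - <<'E'
from h import *
print(bot.get_obs()['joint_positions'])
E
```

```text
t: 1.52
position: [0.2213, 0.5086, 0.219]
tool_rot: [0.385, 3.115, -0.004]
wrist_force: [-1.5, 0.4, -1.1]
width: 0.0932
t: 1.9
position: [0.2863, 0.3868, 0.2198]
tool_rot: [0.394, 3.113, -0.005]
wrist_force: [0.1, 1.2, 0.1]
width: 0.0928
[-9.88963419e-01  3.54493930e-01  9.39172085e-03  1.89342747e+00
  1.80751755e-03  8.95202942e-01  3.37697795e-01]
```

```bash
for i in 1; do python3 -m creep '[{"hand":1,"dp":[-1,-1,0],"yaw":0},{"hand":1,"dp":[-1,-1,0],"yaw":0},{"hand":1,"dp":[-1,-1,0],"yaw":0}]'; done
python3 -m creep '[{"hand":1,"dp":[-1,-1,0],"yaw":0},{"hand":1,"dp":[-1,-1,0],"yaw":0},{"hand":1,"dp":[-1,-1,0],"yaw":0}]'
python3 -m creep '[{"hand":0,"dp":[-0.6,-0.6,0],"yaw":0},{"hand":0,"dp":[-0.6,-0.6,0],"yaw":0},{"hand":0,"dp":[-0.6,-0.6,0],"yaw":0},{"hand":0,"dp":[-0.6,-0.6,0],"yaw":0}]'
python3 - <<'E'
from h import *
o=bot.get_obs();print(o['joint_positions'].round(3) if hasattr(o['joint_positions'],'round') else o['joint_positions'])
P=bot.camera_params('wrist');print(P['fx'],P['cx'],P['cy'])
save('wrist','w2.png')
for q,z in (('red_grip',.1),('blue_grip',.1),('thumbscrew_grip',.114)):
    for r in bot.landmark_of('wrist',q)[:1]: print(q,round(r['conf'],2),np.round(r['pixel'],1),at_z('wrist',r['pixel'],z,P).round(4))
E
```

```text
t: 2.28
position: [0.3602, 0.2632, 0.2209]
tool_rot: [0.4, 3.111, -0.005]
wrist_force: [-0.2, 0.9, 0.2]
width: 0.0926
t: 2.65
position: [0.4341, 0.139, 0.2221]
tool_rot: [0.407, 3.108, -0.004]
wrist_force: [-0.1, 1.4, -0.6]
width: 0.0932
t: 3.15
position: [0.4763, 0.0681, 0.2225]
tool_rot: [0.402, 3.109, -0.002]
wrist_force: [-0.4, 0.3, -1.5]
width: 0.0582
[-0.286  0.349  0.13   1.898 -0.053  0.892  1.184]
309.70691628693146 318.53709719232194 193.32166818439265
red_grip 0.88 [246.2 233.3] [ 0.5057 -0.0169  0.1   ]
blue_grip 0.7 [556.3 200.8] [0.5668 0.3456 0.1   ]
thumbscrew_grip 0.6 [351.7 209.4] [0.5027 0.0933 0.114 ]
```

View pics/w2.png

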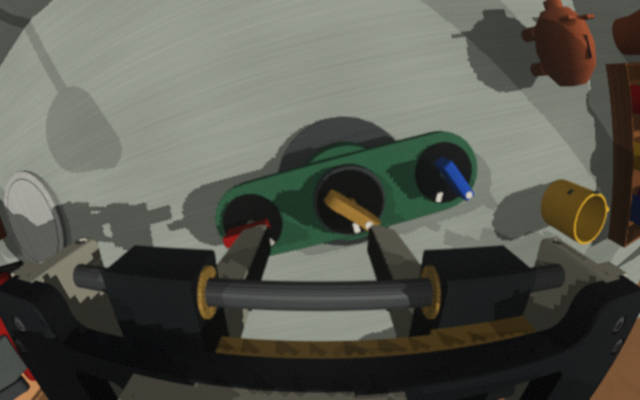

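The wrist view shows the brass dot at about (372,225) with its mark at (355,230), and the blue dot at (469,196) with its mark at (438,197). Red is hidden by a finger. The wrist position for blue is clearly off, but red, brass and the top camera agree with each other.

```bash
python3 - <<'E'
from h import *
c={'br':(.5027,.0933,.127,.089,(372,225),(355,230)),'bl':(.500,.203,.114,.074,(469,196),(438,197))}
for k,(x,y,zt,zp,d,m) in c.items():
  for px,z in((d,zt),(m,zp)):
    p=at_z('wrist',px,z); v=p[:2]-(x,y); print(k,p.round(4),np.hypot(*v).round(4),np.degrees(np.arctan2(v[1],v[0])).round(1))
save('wrist','w3.png',(200,110,500,260),2.6)
im=bot.get_image('top')[:,:,::-1]
cv2.imwrite('pics/t3.png',cv2.resize(im[205:255,235:350],None,fx=6,fy=6,interpolation=2))
E
```

```text
br [0.5176 0.1068 0.127 ] 0.0201 42.2
br [0.5348 0.0911 0.089 ] 0.0321 -3.9
bl [0.5207 0.2114 0.114 ] 0.0223 22.2
bl [0.5284 0.1909 0.074 ] 0.0309 -23.1
```

View pics/w3.png

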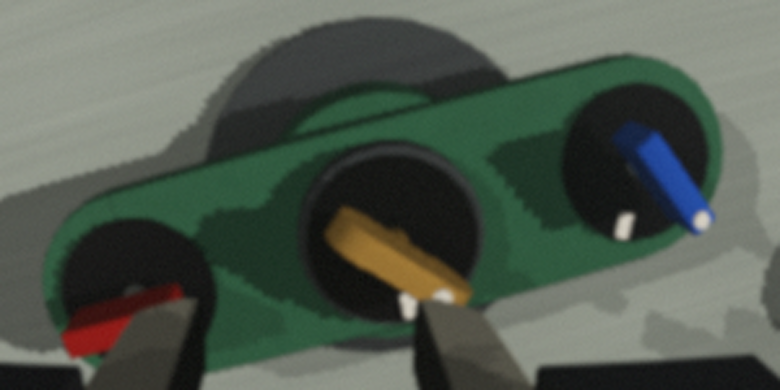

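```bash
python3 -m creep '[{"hand":0,"dp":[-1,-0.6,0],"yaw":0},{"hand":0,"dp":[-1,-0.6,0],"yaw":0},{"hand":0,"dp":[-1,-0.6,0],"yaw":0},{"hand":0,"dp":[-1,-0.6,0],"yaw":0}]'
python3 - <<'E'
from h import *
o=bot.get_obs();print(o['joint_positions'])
for q,z in (('red_grip',.1),('blue_grip',.1),('thumbscrew_grip',.114)):
    if q=='red_grip': save('wrist','w4.png',(170,110,490,300),2.45)
    for r in bot.landmark_of('wrist',q)[:1]: print(q,round(r['conf'],2),np.round(r['pixel'],1),at_z('wrist',r['pixel'],z).round(4))
E
```

```text
t: 3.95
position: [0.557, -0.0161, 0.2231]
tool_rot: [0.403, 3.11, -0.003]
wrist_force: [0.2, 1.1, 0.1]
width: 0.0463
[-0.11069228  0.46478856  0.14903786  1.69958839 -0.07764741  0.97765942
  1.37860413]
red_grip 0.94 [306.7 135.1] [ 0.5067 -0.0136  0.1   ]
blue_grip 0.75 [505.4  89.7] [0.5051 0.1998 0.1   ]
thumbscrew_grip 0.72 [420.1 108.1] [0.5061 0.0934 0.114 ]
```

View pics/w4.png

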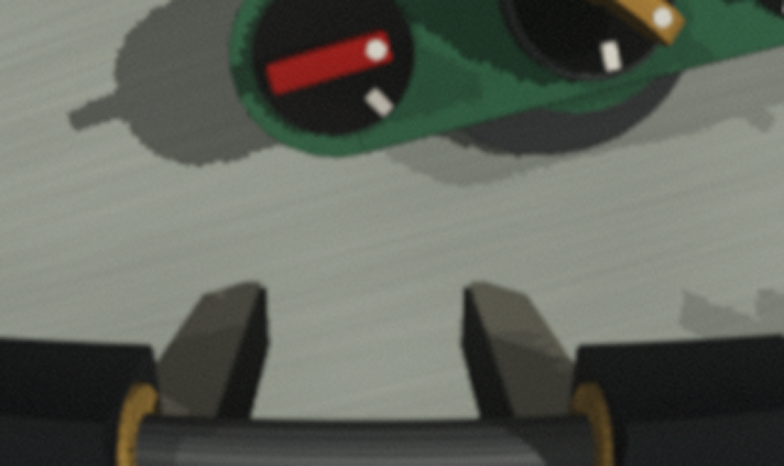

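Red dot at crop (376,48), mark at (379,102). Brass dot at (662,17), mark at (611,55).

```bash
python3 - <<'E'
from h import *
c={'red':(.506,-.015,.114,.074,(323.5,129.6),(324.7,151.6)),'br':(.5047,.0935,.127,.089,(440.2,116.9),(419.4,132.4))}
for k,(x,y,zt,zp,d,m) in c.items():
  for px,z in((d,zt),(m,zp)):
    p=at_z('wrist',px,z); v=p[:2]-(x,y); print(k,p.round(4),np.hypot(*v).round(4),np.degrees(np.arctan2(v[1],v[0])).round(1))
# red bar end-centre on top face (far end): crop (276,80)
for px in ((170+276/2.45,110+78/2.45),(170+381/2.45,110+47/2.45)): print(at_z('wrist',px,.114).round(4))
M=Ro.from_rotvec(bot.get_obs()['tool_rot']).as_matrix();print(M.round(3))
E
```

```text
red [0.505  0.0026 0.114 ] 0.0176 93.3
red [ 0.5301 -0.0021  0.074 ] 0.0273 28.2
br [0.5165 0.1062 0.127 ] 0.0174 47.2
br [0.5318 0.0954 0.089 ] 0.0271 4.1
[ 0.5061 -0.0355  0.114 ]
[0.5051 0.0044 0.114 ]
[[-0.967  0.253  0.006]
 [ 0.253  0.967 -0.003]
 [-0.007 -0.001 -1.   ]]
```

```bash
python3 -m creep '[{"hand":0,"dp":[0.5,-0.12,0.3],"yaw":0.8},{"hand":0,"dp":[0.5,-0.12,0.3],"yaw":0.8},{"hand":0,"dp":[0.5,-0.12,0.3],"yaw":0.8},{"hand":0,"dp":[0.5,-0.12,0.3],"yaw":0.8}]'
python3 -m creep '[{"hand":0,"dp":[0,0,0],"yaw":0.82},{"hand":0,"dp":[0,0,0],"yaw":0.82},{"hand":0,"dp":[0,0,0],"yaw":0.82},{"hand":0,"dp":[0,0,0],"yaw":0.82},{"hand":0,"dp":[0,0,0],"yaw":0.82}]'
cat >> h.py <<'E'
def go(x,y,z,ang):
    "remaining shift (units) and yaw (units, cw+) for tool-y axis at world angle ang deg"
    o=bot.get_obs();M=Ro.from_rotvec(o['tool_rot']).as_matrix()
    d=M.T@(np.array([x,y,z])-o['position'])/.1
    a=np.degrees(np.arctan2(M[1,1],M[0,1])); print('dp',d.round(3),'yaw',round((a-ang)/45,3),'ang',a.round(1),'F',np.round(o['wrist_force'],1),'T',np.round(o['wrist_torque'],2),'w',round(o['width'],4),'t',o['t'],'j7',round(o['joint_positions'][6],2))
E
python3 -c "
from h import *
go(.5056,-.0155,.086,2)"
```

```text
t: 4.65
position: [0.5053, -0.0134, 0.1936]
tool_rot: [1.343, 2.832, 0.001]
wrist_force: [-0.2, 0.9, 0.5]
width: 0.0467
t: 5.28
position: [0.505, -0.0123, 0.1937]
tool_rot: [2.168, 2.265, 0.005]
wrist_force: [1.3, 0.2, 0.8]
width: 0.0461
dp [-0.03  -0.002  1.077] yaw 0.011 ang 2.5 F [1.3 0.2 0.8] T [-0.03  0.07 -0.  ] w 0.0461 t 5.275 j7 0.31
```

```bash
python3 -m creep '[{"hand":0,"dp":[-0.03,0,0.5],"yaw":0.01},{"hand":0,"dp":[-0.03,0,1],"yaw":0.01},{"hand":0,"dp":[-0.03,0,1],"yaw":0.01},{"hand":0,"dp":[-0.03,0,1],"yaw":0.01}]'
python3 -m creep '[{"hand":0,"dp":[0,0,0.08],"yaw":0},{"hand":-1,"dp":[0,0,0.08],"yaw":0},{"hand":-1,"dp":[0,0,0.08],"yaw":0},{"hand":-1,"dp":[0,0,0.08],"yaw":0},{"hand":-1,"dp":[0,0,0.08],"yaw":0},{"hand":-1,"dp":[0,0,0.08],"yaw":0}]'
python3 -c "
from h import *
go(.5056,-.0155,.086,2)"
```

```text
t: 5.78
position: [0.5069, -0.0157, 0.0952]
tool_rot: [2.175, 2.256, 0.008]
wrist_force: [-0.1, -0.3, -0.9]
width: 0.0462
t: 6.52
position: [0.5051, -0.0156, 0.0871]
tool_rot: [2.178, 2.258, 0.005]
wrist_force: [-4.0, 0.6, 4.6]
width: 0.012
dp [0.001 0.005 0.011] yaw 0.002 ang 2.1 F [-4.   0.6  4.6] T [-0.12  1.2  -0.  ] w 0.012 t 6.525 j7 0.42
```

```bash
python3 -m creep '[{"hand":-1,"dp":[0,0,0],"yaw":0.2},{"hand":-1,"dp":[0,0,0],"yaw":0.4},{"hand":-1,"dp":[0,0,0],"yaw":0.6},{"hand":-1,"dp":[0,0,0],"yaw":0.8},{"hand":-1,"dp":[0,0,0],"yaw":0.9},{"hand":-1,"dp":[0,0,0],"yaw":0.9}]'
python3 -c "
from h import *
go(.5051,-.0156,.086,-63)"
python3 -m creep '[{"hand":-1,"dp":[0,0,0],"yaw":0.2},{"hand":-1,"dp":[0,0,0],"yaw":0.35},{"hand":-1,"dp":[0,0,0],"yaw":0.45},{"hand":-1,"dp":[0,0,0],"yaw":0.5},{"hand":-1,"dp":[0,0,0],"yaw":0.5}]'
python3 -c "
from h import *
go(.5051,-.0156,.086,-63)"
```

```text
t: 7.28
position: [0.5054, -0.0158, 0.087]
tool_rot: [2.825, 1.366, 0.007]
wrist_force: [-0.5, -0.7, 0.8]
width: 0.0117
dp [-0.    -0.003  0.01 ] yaw 0.547 ang -38.4 F [-0.5 -0.7  0.8] T [-0.16  0.53 -0.08] w 0.0117 t 7.275 j7 -0.09
t: 7.9
position: [0.5055, -0.016, 0.0871]
tool_rot: [3.037, 0.791, 0.008]
wrist_force: [-0.2, -1.3, 1.8]
width: 0.0116
dp [-0.002 -0.005  0.011] yaw 0.049 ang -60.8 F [-0.2 -1.3  1.8] T [-0.16  0.59  0.08] w 0.0116 t 7.9 j7 -0.39
```

```bash
python3 -m creep '[{"hand":-1,"dp":[0,0,0],"yaw":0.05},{"hand":-1,"dp":[0,0,0],"yaw":0.1},{"hand":-1,"dp":[0,0,0],"yaw":0.15},{"hand":-1,"dp":[0,0,0],"yaw":0.15}]'
python3 -c "
from h import *
go(.5051,-.0156,.086,-63)"
```

```text
t: 8.4
position: [0.5059, -0.0158, 0.0871]
tool_rot: [3.078, 0.612, 0.009]
wrist_force: [0.4, -0.3, 0.9]
width: 0.0128
dp [-0.007 -0.005  0.011] yaw -0.1 ang -67.5 F [ 0.4 -0.3  0.9] T [-0.06  0.24  0.69] w 0.0128 t 8.4 j7 -0.47
```

```bash
python3 -m creep '[{"hand":0,"dp":[0,0,0],"yaw":0},{"hand":0,"dp":[0,0,0],"yaw":0},{"hand":0,"dp":[0,0,0],"yaw":0},{"hand":0,"dp":[0,0,-0.5],"yaw":0},{"hand":0,"dp":[0,0,-1],"yaw":0},{"hand":0,"dp":[0,0,-1],"yaw":0},{"hand":0,"dp":[0,0,-1],"yaw":0}]'
python3 - <<'E'
from h import *
go(.504,.2025,.086,-68)
for q,z in (('red_grip',.1),('blue_grip',.1),('thumbscrew_grip',.114)):
    if q=='red_grip': save('wrist','w5.png')
    for r in bot.landmark_of('wrist',q)[:1]: print(q,round(r['conf'],2),np.round(r['pixel'],1),at_z('wrist',r['pixel'],z).round(4))
E
```

```text
t: 9.28
position: [0.5048, -0.015, 0.1866]
tool_rot: [3.079, 0.612, 0.008]
wrist_force: [0.1, 0.2, -0.2]
width: 0.0463
dp [ 0.821 -2.016  1.003] yaw 0.011 ang -67.5 F [ 0.1  0.2 -0.2] T [-0.06  0.19  0.06] w 0.0463 t 9.275 j7 -0.61
red_grip 0.78 [316.1 199.3] [ 0.5032 -0.0138  0.1   ]
thumbscrew_grip 0.89 [194.4 154.7] [0.5042 0.094  0.114 ]
```

View pics/w5.png

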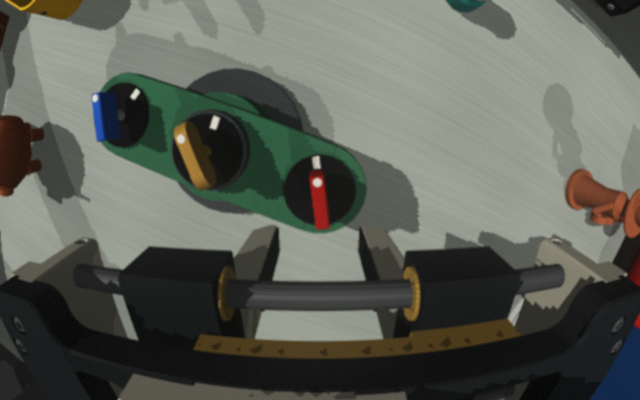

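Red's dot stands at its mark, at (317,181) and (316,161). Next I work out blue's angle and move to it.

```bash
python3 - <<'E'
from h import *
c={'red':(.5055,-.0155,.114,.074,(317.3,181.5),(316,161)),'br':(.5047,.0937,.127,.089,(180,139),(214,122)),'bl':(.504,.203,.114,.074,(96.3,98.5),(136.5,93))}
for k,(x,y,zt,zp,d,m) in c.items():
  for px,z in((d,zt),(m,zp)):
    p=at_z('wrist',px,z); v=p[:2]-(x,y); print(k,p.round(4),np.hypot(*v).round(4),np.degrees(np.arctan2(v[1],v[0])).round(1))
E
python3 -m creep '[{"hand":0,"dp":[0.4,-1,0],"yaw":0},{"hand":0,"dp":[0.4,-1,0],"yaw":0},{"hand":0,"dp":[0.4,-1,0],"yaw":0}]'
python3 - <<'E'
from h import *
go(.504,.2025,.086,-65)
for q,z in (('blue_grip',.1),):
    save('wrist','w6.png')
    for r in bot.landmark_of('wrist',q)[:1]: print(q,round(r['conf'],2),np.round(r['pixel'],1),at_z('wrist',r['pixel'],z).round(4))
E
```

```text
red [ 0.5212 -0.0079  0.114 ] 0.0174 25.9
red [ 0.5298 -0.0031  0.074 ] 0.0273 27.1
br [0.5153 0.1053 0.127 ] 0.0157 47.4
br [0.5313 0.0942 0.089 ] 0.0266 1.0
bl [0.5183 0.2094 0.114 ] 0.0157 24.2
bl [0.5293 0.1905 0.074 ] 0.0282 -26.3
t: 9.85
position: [0.5024, 0.0972, 0.1839]
tool_rot: [3.077, 0.626, 0.001]
wrist_force: [0.5, -0.4, 0.5]
width: 0.0464
dp [ 0.426 -0.965  0.978] yaw -0.045 ang -67.0 F [ 0.5 -0.4  0.5] T [-0.12  0.1  -0.03] w 0.0464 t 9.85 j7 -0.81
blue_grip 0.77 [202.9 155.7] [0.5007 0.1978 0.1   ]
```

View pics/w6.png

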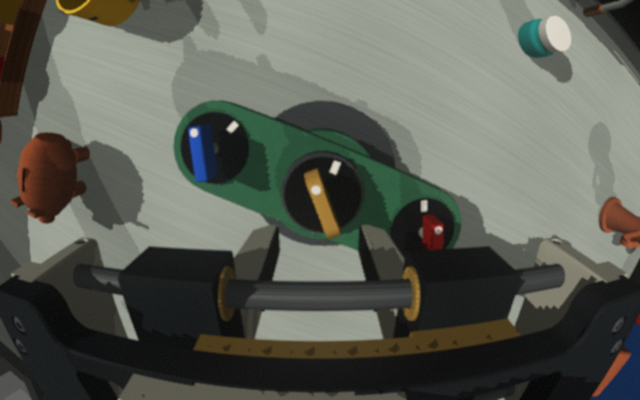

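```bash
python3 - <<'E'
from h import *
c={'red':(.5055,-.0155,.114,.074,(438,230),(424.5,206)),'br':(.5047,.0937,.127,.089,(316,190),(335,167.5)),'bl':(.504,.203,.114,.074,(194,132),(232,127))}
for k,(x,y,zt,zp,d,m) in c.items():
  for px,z in((d,zt),(m,zp)):
    p=at_z('wrist',px,z); v=p[:2]-(x,y); print(k,p.round(4),np.hypot(*v).round(4),np.degrees(np.arctan2(v[1],v[0])).round(1))
for px in ((195,128),(201,181)): print(at_z('wrist',px,.114).round(4))
E
```

```text
red [ 0.5201 -0.0145  0.114 ] 0.0146 3.9
red [ 0.5286 -0.0108  0.074 ] 0.0236 11.5
br [0.516 0.099 0.127] 0.0125 25.2
br [0.5315 0.0878 0.089 ] 0.0275 -12.5
bl [0.5202 0.2072 0.114 ] 0.0167 14.4
bl [0.5289 0.1875 0.074 ] 0.0293 -31.9
[0.5236 0.2074 0.114 ]
[0.4838 0.1887 0.114 ]
```

```bash
python3 -m creep '[{"hand":0,"dp":[0.4,-0.95,0],"yaw":-0.05},{"hand":0,"dp":[0.4,-0.95,0],"yaw":-0.05},{"hand":0,"dp":[0.4,-0.95,0],"yaw":-0.05},{"hand":0,"dp":[0.4,-0.95,0],"yaw":-0.05}]'
python3 - <<'E'
from h import *
for k in range(2):
    bot.get_image('wrist')
go(.504,.2035,.087,-65)
E
```

```text
t: 10.45
position: [0.5037, 0.1924, 0.1848]
tool_rot: [3.064, 0.667, 0.003]
wrist_force: [0.5, -0.3, 0.5]
width: 0.0462
dp [ 0.048 -0.106  0.979] yaw -0.011 ang -65.5 F [0.5 0.4 0. ] T [-0.02  0.15 -0.01] w 0.0464 t 10.55 j7 -0.97
```

```bash
python3 -m creep '[{"hand":0,"dp":[0.05,-0.11,0],"yaw":0},{"hand":0,"dp":[0.05,-0.11,0.4],"yaw":0},{"hand":0,"dp":[0.05,-0.11,0.9],"yaw":0},{"hand":0,"dp":[0.05,-0.11,0.97],"yaw":0},{"hand":0,"dp":[0.05,-0.11,0.97],"yaw":0}]'
python3 - <<'E'
from h import *
go(.504,.2035,.087,-65)
save('wrist','w7.png',(160,120,480,320),2.4)
E
```

```text
t: 11.18
position: [0.5049, 0.2037, 0.0887]
tool_rot: [3.065, 0.664, 0.005]
wrist_force: [-0.7, -0.2, 1.3]
width: 0.0465
dp [-0.009 -0.002  0.017] yaw -0.012 ang -65.6 F [-0.7 -0.2  1.3] T [0.   0.12 0.01] w 0.0465 t 11.175 j7 -0.87
```

View pics/w7.png

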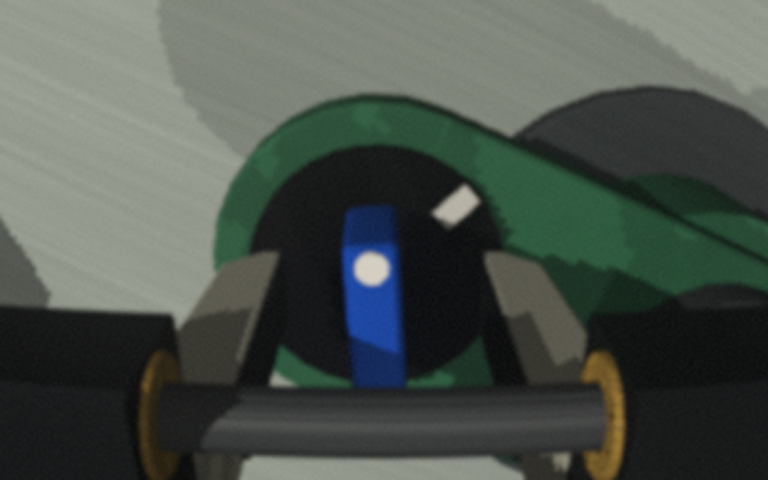

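The blue bar stands centred and aligned between the fingers, so I close and turn.

```bash
python3 -m creep '[{"hand":-1,"dp":[0,0,0.01],"yaw":0},{"hand":-1,"dp":[0,0,0.01],"yaw":0},{"hand":-1,"dp":[0,0,0.01],"yaw":0},{"hand":-1,"dp":[0,0,0.01],"yaw":0},{"hand":-1,"dp":[0,0,0.01],"yaw":0}]'
python3 -m creep '[{"hand":-1,"dp":[0,0,0],"yaw":0.2},{"hand":-1,"dp":[0,0,0],"yaw":0.4},{"hand":-1,"dp":[0,0,0],"yaw":0.6},{"hand":-1,"dp":[0,0,0],"yaw":0.8},{"hand":-1,"dp":[0,0,0],"yaw":0.9},{"hand":-1,"dp":[0,0,0],"yaw":0.9}]'
python3 -c "
from h import *
go(.504,.2035,.087,-117)"
python3 -m creep '[{"hand":-1,"dp":[0,0,0],"yaw":0.1},{"hand":-1,"dp":[0,0,0],"yaw":0.2},{"hand":-1,"dp":[0,0,0],"yaw":0.3},{"hand":-1,"dp":[0,0,0],"yaw":0.35},{"hand":-1,"dp":[0,0,0],"yaw":0.35}]'
python3 -c "
from h import *
go(.504,.2035,.087,-117)"
```

```text
t: 11.85
position: [0.5052, 0.2051, 0.0888]
tool_rot: [3.067, 0.666, 0.008]
wrist_force: [-1.8, 2.2, 4.1]
width: 0.012
t: 12.6
position: [0.5052, 0.203, 0.0888]
tool_rot: [3.106, -0.437, 0.01]
wrist_force: [-0.3, -3.5, 1.1]
width: 0.0118
dp [-0.014 -0.001  0.018] yaw 0.244 ang -106.0 F [-0.3 -3.5  1.1] T [-0.66  0.28 -0.04] w 0.0118 t 12.6 j7 -1.44
t: 13.22
position: [0.5054, 0.2023, 0.0888]
tool_rot: [3.017, -0.855, 0.012]
wrist_force: [-0.3, -3.4, 1.3]
width: 0.013
dp [-0.019 -0.002  0.018] yaw -0.104 ang -121.7 F [-0.3 -3.4  1.3] T [-0.54  0.14  0.55] w 0.013 t 13.225 j7 -1.66
```

```bash
python3 -m creep '[{"hand":0,"dp":[0,0,0],"yaw":0},{"hand":0,"dp":[0,0,0],"yaw":0},{"hand":0,"dp":[0,0,0],"yaw":0},{"hand":0,"dp":[0,0,-0.5],"yaw":0},{"hand":0,"dp":[0,0,-1],"yaw":0},{"hand":0,"dp":[0,0,-1],"yaw":0},{"hand":0,"dp":[0,0,-1],"yaw":0}]'
python3 -m creep '[{"hand":0,"dp":[0,0,0],"yaw":-0.88},{"hand":0,"dp":[0,0,0],"yaw":-0.88},{"hand":0,"dp":[0,0,0],"yaw":-0.88},{"hand":0,"dp":[0,0,0],"yaw":-0.88},{"hand":0,"dp":[0,0,0],"yaw":-0.88}]'
python3 - <<'E'
from h import *
bot.get_image('top')
go(.5047,.0937,.101,-43)
E
```

```text
t: 14.1
position: [0.5041, 0.2036, 0.1882]
tool_rot: [3.018, -0.855, 0.01]
wrist_force: [-0.5, 0.9, -0.0]
width: 0.0465
t: 14.72
position: [0.5031, 0.2037, 0.1868]
tool_rot: [3.128, 0.215, 0.002]
wrist_force: [0.7, -0.6, 0.5]
width: 0.0466
dp [-0.137  1.085  0.867] yaw -0.871 ang -82.2 F [ 1.  -0.2  0.3] T [-0.05  0.13 -0.07] w 0.0463 t 14.775 j7 -1.23
```

```bash
python3 -m creep '[{"hand":0,"dp":[-0.14,0.5,0],"yaw":-0.87},{"hand":0,"dp":[-0.14,0.98,0],"yaw":-0.87},{"hand":0,"dp":[-0.14,0.98,0],"yaw":-0.87},{"hand":0,"dp":[-0.14,0.98,0],"yaw":-0.87},{"hand":0,"dp":[-0.14,0.98,0],"yaw":-0.87}]'
python3 - <<'E'
from h import *
bot.get_image('top')
go(.5047,.0937,.101,-43)
save('wrist','w8.png')
for q,z in (('thumbscrew_grip',.114),):
    for r in bot.landmark_of('wrist',q)[:1]: print(q,round(r['conf'],2),np.round(r['pixel'],1),at_z('wrist',r['pixel'],z).round(4))
E
```

```text
t: 15.4
position: [0.5024, 0.1045, 0.1871]
tool_rot: [2.878, 1.245, -0.003]
wrist_force: [-0.1, -0.2, -0.1]
width: 0.0463
dp [-0.061  0.087  0.861] yaw -0.005 ang -43.2 F [ 0.8 -0.1  0. ] T [-0.08  0.16  0.04] w 0.0465 t 15.45 j7 -0.52
thumbscrew_grip 0.72 [330.8 209.6] [0.5062 0.0927 0.114 ]
```

View pics/w8.png

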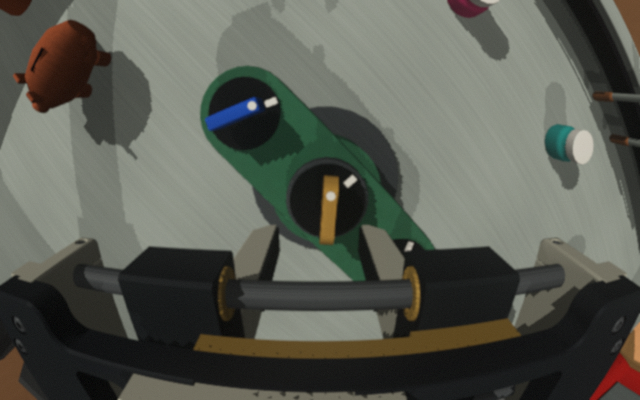

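Blue's dot (252,105) now lines up with its mark (270,101). The brass wing is in line with the fingers, so I descend.

```bash
python3 -m creep '[{"hand":0,"dp":[-0.06,0.09,0],"yaw":0},{"hand":0,"dp":[-0.06,0.09,0.4],"yaw":0},{"hand":0,"dp":[-0.06,0.09,0.8],"yaw":0},{"hand":0,"dp":[-0.06,0.09,0.87],"yaw":0},{"hand":0,"dp":[-0.06,0.09,0.87],"yaw":0}]'
python3 - <<'E'
from h import *
go(.5047,.0937,.101,-43)
save('wrist','w9.png',(160,120,480,320),2.4)
E
```

```text
t: 16.18
position: [0.5057, 0.093, 0.1007]
tool_rot: [2.876, 1.245, -0.002]
wrist_force: [-0.4, 0.4, 1.5]
width: 0.0463
dp [-0.002 -0.012 -0.003] yaw -0.004 ang -43.2 F [-0.4  0.4  1.5] T [-0.02  0.21 -0.03] w 0.0463 t 16.175 j7 -0.39
```

View pics/w9.png

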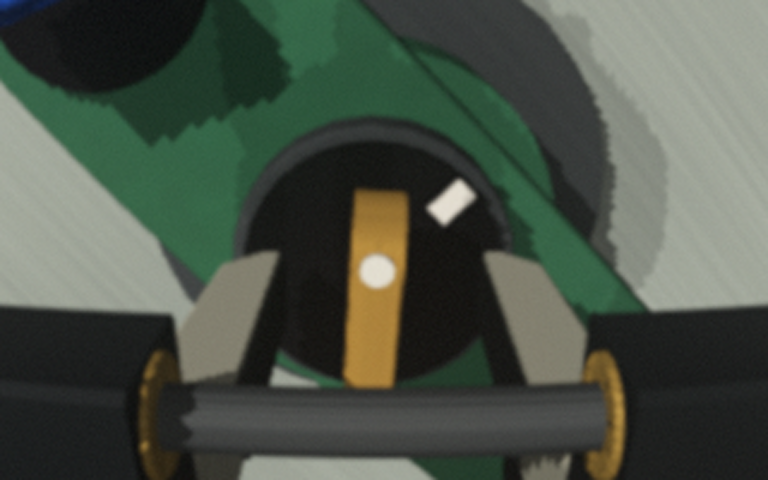

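The brass wing is centred between the fingers. I close, then turn about 40° first.

```bash
python3 -m creep '[{"hand":-1,"dp":[0,0,0],"yaw":0},{"hand":-1,"dp":[0,0,0],"yaw":0},{"hand":-1,"dp":[0,0,0],"yaw":0},{"hand":-1,"dp":[0,0,0],"yaw":0},{"hand":-1,"dp":[0,0,0],"yaw":0}]'
python3 -c "
from h import *
go(.5047,.0937,.101,-43)"
python3 -m creep '[{"hand":-1,"dp":[0,0,0],"yaw":0.2},{"hand":-1,"dp":[0,0,0],"yaw":0.4},{"hand":-1,"dp":[0,0,0],"yaw":0.6},{"hand":-1,"dp":[0,0,0],"yaw":0.8},{"hand":-1,"dp":[0,0,0],"yaw":0.9},{"hand":-1,"dp":[0,0,0],"yaw":0.9},{"hand":-1,"dp":[0,0,0],"yaw":0.9}]'
python3 -c "
from h import *
go(.5047,.0937,.101,-88)"
python3 -m creep '[{"hand":-1,"dp":[0,0,0],"yaw":0.05},{"hand":-1,"dp":[0,0,0],"yaw":0.06}]'
python3 -c "
from h import *
go(.5047,.0937,.101,-88)"
```

```text
t: 16.85
position: [0.5048, 0.0949, 0.1014]
tool_rot: [2.879, 1.248, -0.002]
wrist_force: [-3.9, 3.5, 6.1]
width: 0.0106
dp [-0.01   0.008  0.004] yaw -0.003 ang -43.1 F [-3.9  3.5  6.1] T [ 0.79  0.98 -0.05] w 0.0106 t 16.85 j7 -0.39
t: 17.73
position: [0.5053, 0.094, 0.1014]
tool_rot: [3.131, 0.175, 0.002]
wrist_force: [1.3, -1.7, -1.1]
width: 0.011
dp [-0.006  0.002  0.004] yaw 0.098 ang -83.6 F [ 1.3 -1.7 -1.1] T [-0.23  0.17 -0.05] w 0.011 t 17.725 j7 -0.93
t: 17.98
position: [0.5053, 0.0939, 0.1015]
tool_rot: [3.134, 0.1, 0.002]
wrist_force: [-0.2, -1.5, -0.7]
width: 0.011
dp [-0.007  0.002  0.005] yaw 0.037 ang -86.3 F [-0.2 -1.5 -0.7] T [-0.03  0.18  0.06] w 0.011 t 17.975 j7 -0.97
```

```bash
for i in 1; do python3 -m creep '[{"hand":-1,"dp":[0,0,0],"yaw":0.04},{"hand":-1,"dp":[0,0,0],"yaw":0.04}]'
python3 -c "
from h import *
go(.5047,.0937,.101,-88)"
python3 -m creep '[{"hand":-1,"dp":[0,0,0],"yaw":0.04},{"hand":-1,"dp":[0,0,0],"yaw":0.04}]'
python3 -c "
from h import *
go(.5047,.0937,.101,-88)"
python3 -m creep '[{"hand":-1,"dp":[0,0,0],"yaw":0.04},{"hand":-1,"dp":[0,0,0],"yaw":0.04}]'
python3 -c "
from h import *
go(.5047,.0937,.101,-88)"; done
```

```text
t: 18.23
position: [0.5053, 0.0938, 0.1014]
tool_rot: [3.135, 0.05, 0.002]
wrist_force: [-0.3, -0.4, 0.2]
width: 0.0106
dp [-0.006  0.001  0.004] yaw -0.004 ang -88.2 F [-0.3 -0.4  0.2] T [-0.01  0.27 -0.04] w 0.0106 t 18.225 j7 -0.99
t: 18.48
position: [0.5053, 0.0938, 0.1015]
tool_rot: [3.135, 0.003, 0.002]
wrist_force: [0.1, -2.4, 0.3]
width: 0.0105
dp [-0.006  0.001  0.005] yaw -0.042 ang -89.9 F [ 0.1 -2.4  0.3] T [-0.07  0.25  0.39] w 0.0105 t 18.475 j7 -1.01
t: 18.73
position: [0.5054, 0.0938, 0.1015]
tool_rot: [3.134, -0.045, 0.003]
wrist_force: [0.2, -2.3, 0.1]
width: 0.0109
dp [-0.007  0.001  0.005] yaw -0.081 ang -91.7 F [ 0.2 -2.3  0.1] T [-0.13  0.16  0.54] w 0.0109 t 18.725 j7 -1.04
```

```bash
cat >> h.py <<'E'
def dots(name):
    im=bot.get_image('wrist')[:,:,::-1].copy(); cv2.imwrite('pics/'+name,cv2.resize(im[120:320,160:480],None,fx=2.4,fy=2.4,interpolation=2))
    m=((im.min(2)>150)).astype(np.uint8)
    n,_,s,c=cv2.connectedComponentsWithStats(m)
    for i in range(1,n):
        if 15<s[i,4]<400 and 240<c[i][0]<400 and 150<c[i][1]<290:
            for z in (.127,.089):
                p=at_z('wrist',c[i],z); v=p[:2]-(.5052,.0938); print(c[i].round(1),s[i,4],z,np.hypot(*v).round(4),np.degrees(np.arctan2(v[1],v[0])).round(1))
E
python3 -c "
from h import *
dots('w10.png')"
python3 -m creep '[{"hand":-1,"dp":[0,0,0],"yaw":-0.2},{"hand":-1,"dp":[0,0,0],"yaw":-0.4},{"hand":-1,"dp":[0,0,0],"yaw":-0.6},{"hand":-1,"dp":[0,0,0],"yaw":-0.8},{"hand":-1,"dp":[0,0,0],"yaw":-1},{"hand":-1,"dp":[0,0,0],"yaw":-1},{"hand":-1,"dp":[0,0,0],"yaw":-1}]'
python3 -c "
from h import *
go(.5047,.0937,.101,0.5)"
```

```text
[316.5 191.3] 169 0.127 0.0365 0.2
[316.5 191.3] 169 0.089 0.0264 0.8
t: 19.65
position: [0.5049, 0.095, 0.1014]
tool_rot: [2.917, 1.155, -0.002]
wrist_force: [-0.4, 2.6, 1.7]
width: 0.0109
dp [-0.01   0.008  0.004] yaw -1.051 ang -46.8 F [-0.4  2.6  1.7] T [ 0.72  0.42 -0.  ] w 0.0109 t 19.65 j7 -0.44
```

```bash
python3 -m creep '[{"hand":-1,"dp":[0,0,0],"yaw":-0.2},{"hand":-1,"dp":[0,0,0],"yaw":-0.4},{"hand":-1,"dp":[0,0,0],"yaw":-0.6},{"hand":-1,"dp":[0,0,0],"yaw":-0.8},{"hand":-1,"dp":[0,0,0],"yaw":-1},{"hand":-1,"dp":[0,0,0],"yaw":-1},{"hand":-1,"dp":[0,0,0],"yaw":-1}]'
python3 -c "
from h import *
go(.5052,.0938,.101,0.8)
dots('w11.png')"
```

```text
t: 20.52
position: [0.5037, 0.0956, 0.1014]
tool_rot: [2.258, 2.182, -0.007]
wrist_force: [-5.0, 1.6, 4.8]
width: 0.0109
dp [-0.017  0.015  0.004] yaw -0.061 ang -2.0 F [-5.   1.6  4.8] T [0.62 0.95 0.01] w 0.0109 t 20.525 j7 0.15
[318.1 233.3] 95 0.127 0.0161 92.1
[318.1 233.3] 95 0.089 0.0013 -177.8
[363.6 231.7] 106 0.127 0.0272 36.2
[363.6 231.7] 106 0.089 0.0274 -0.2
```

View pics/w11.png

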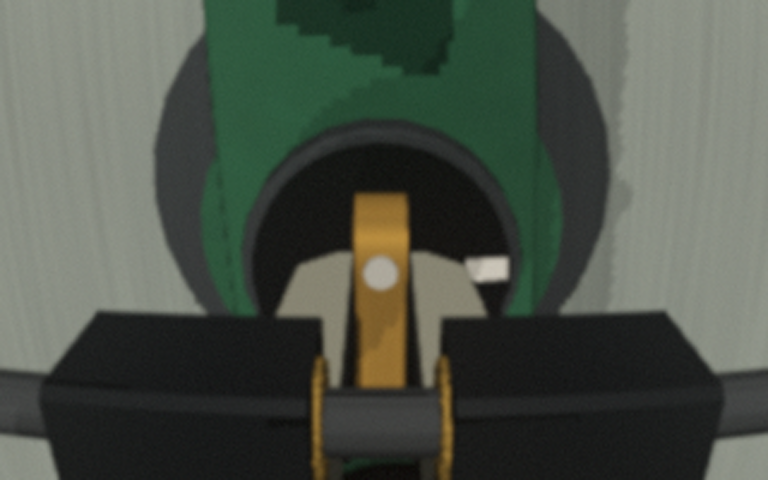

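The wing sits flat between the pads, with its dot about 88–92° counter-clockwise of the mark. I make a last trim of about 2.5° and then hold.

```bash
python3 -m creep '[{"hand":-1,"dp":[-0.01,0.01,0],"yaw":-0.05},{"hand":-1,"dp":[-0.01,0.01,0],"yaw":-0.05},{"hand":-1,"dp":[-0.01,0.01,0],"yaw":-0.05},{"hand":-1,"dp":[-0.01,0.01,0],"yaw":-0.05},{"hand":-1,"dp":[-0.01,0.01,0],"yaw":-0.05},{"hand":-1,"dp":[-0.01,0.01,0],"yaw":-0.05}]'
python3 - <<'E'
from h import *
go(.5052,.0938,.101,0.8); dots('w12.png')
im=bot.get_image('top')[:,:,::-1]
cv2.imwrite('pics/t12.png',cv2.resize(im[120:300,150:500],None,fx=2.2,fy=2.2,interpolation=2))
for q in ('red_grip','blue_grip','mug','piggy_bank','jar_pink','jar_turquoise','platter','figurine'):
    print(q,[np.round(r['pixel'],1) for r in bot.landmark_of('top',q)[:1]])
go(.5052,.0938,.101,0.8)
print(np.abs(bot.get_obs()['joint_vel']).max())
E
```

```text
t: 21.32
position: [0.5037, 0.0955, 0.1014]
tool_rot: [-2.217, -2.224, 0.008]
wrist_force: [-4.5, 4.2, 5.2]
width: 0.0113
dp [-0.017  0.015  0.004] yaw -0.014 ang 0.2 F [-4.5  4.2  5.2] T [ 0.76  0.85 -0.01] w 0.0113 t 21.325 j7 0.18
[318.1 233.2] 97 0.127 0.0162 93.9
[318.1 233.2] 97 0.089 0.0013 179.6
[363.9 233.6] 100 0.127 0.0268 36.3
[363.9 233.6] 100 0.089 0.0275 -0.7
red_grip [array([326.2, 227.9])]
blue_grip [array([254.4, 231.5])]
mug [array([191.5, 199.4])]
piggy_bank [array([190.8, 272.4])]
jar_pink [array([276. , 153.2])]
jar_turquoise [array([344.4, 145.2])]
platter [array([468.1, 254.2])]
figurine [array([431.3, 188.5])]
dp [-0.017  0.015  0.004] yaw -0.014 ang 0.2 F [-3.8  2.6  5.7] T [0.77 0.9  0.03] w 0.0107 t 21.825 j7 0.18
0.002048234318889582
```

View pics/t12.png

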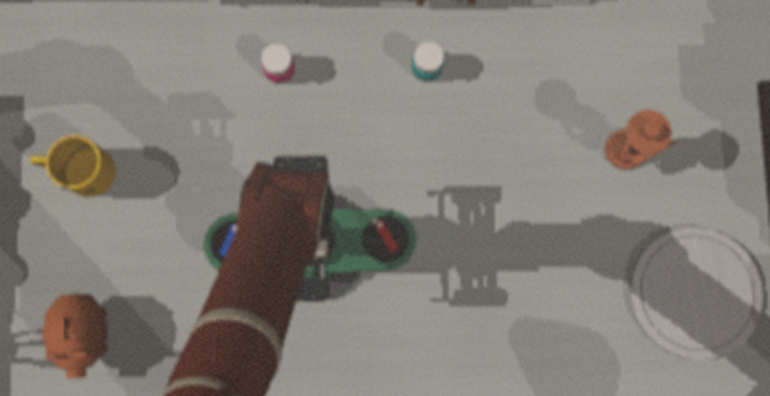

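```bash
python3 -c "
from station import bot
print(bot.hand_in())"
```

```text
the job is handed in; nothing more can be done
None
```

The job is done and handed in at about 22 s of the 72 s. The red knob was turned clockwise to its stop first, then the blue knob, each shown by a rise in torque (0.69 and 0.55 N m). The brass thumbscrew was seated, backed off a quarter turn, and is still held between the fingers.

**Last checks**
- **Knobs:** close wrist pictures taken after each turn showed the dot at its mark on both. The measured red dot and mark directions were 25.9° and 27.1°. In the last top view both bars still stand that way.
- **Thumbscrew:** seating showed as a torque of 0.39 to 0.54 N m with the jaws near −89°. They now read +0.2°, which is about 90° back. The arm is still and the grip width is about 11 mm.
- **Other things:** the mug, piggy bank, jars, platter and figurine appear where they were in the top view. The networks' positions moved by no more than about 5 pixels, which I took as their noise.

**Checks that disagreed**
- The dot and mark in the last wrist picture give about 94° of back-off, against about 90° from the jaw angle. I trusted the jaw angle, because the dot estimate depends on a centre known only to 1–2 mm.
- One earlier wrist picture was taken while the arm was still moving and read about 7 mm off. I corrected for the shift when placing the grip on blue.

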